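# Stand cleaned brake pads in the sloping drying rack

## Robot

A 6-joint arm with a two-finger parallel gripper is mounted at the origin on the work surface. World frame = base frame: x ahead of the robot, y to its left, z up, the work surface at z = 0. Lengths are in m, angles in rad, forces in N, time in s.
With the tool pointing down it reaches from about 0.375 to 0.9 m from the base axis. Payload 3.1 kg.
Tool frame: the origin (TCP) lies at the centre of the arm's flange, where the gripper is bolted on; the fingertips stand 173 mm ahead of it and the grasp point (between the pads) lies 155 mm ahead of it (tip_extent is the distance from the TCP to the fingertips, in m); z points along the fingers, y is the direction in which the jaws open and shut (so a half turn about z gives the same grasp; the last joint's range is limited). The gripper opens to 85 mm and grips with 20 to 120 N. Pads are 22 mm wide; open, the fingers measure 114 mm over their backs; the gripper's body (76 mm by 85 mm) begins 54 mm behind the grasp point. The pads swing forward as they close: fully open they stand 13 mm farther back than shut.
Start: joints at [-1.442, 0.527, 1.433, -0, 1.181, -0.178], TCP at [0.189, -0.596, 0.405] pointing down, gripper open.
Joint ranges: [-3.08, 3.08], [-0.75, 2.2], [0.22, 2.44], [-1.43, 4.57], [0, 2.65], [-2.85, 2.85]. Speed limits (rad/s): [2.79, 2.79, 3.14, 3.14, 3.14, 3.14].

## Interface

Orientations are given as a unit quaternion [x, y, z, w].
In Python, from station import sense, snapshot, sign_off, tip_extent gives the robot as it stands. The module is installed in compiled form; this text tells all that it offers.
- The arm moves only by the tool servo_tool, never from a script. Its argument "rows" is a list of rows, each a list of 3 entries, a list of its own where there are three numbers: the shift along the tool's x, y, z in mm, then the turn about the tool's z in degrees, then the opening, from -1 (shut) to 1 (fully open), so that 0 is half open. A call has 1 to 8 rows; each row is the pose to reach, as a shift and turn from the pose measured when the call began, along the tool's axes at that moment; what a row does not reach only later rows make up. A row lasts 1/10 s, in which the tool goes at most 50 mm and 8.59 degrees, less where a joint would pass 70% of its speed; a pose out of reach is approached as far as the arm can. A call with a gripper value outside its range is refused whole. The fingers move at their own pace and stop on an object; "force" is the grip in N (left out, the last holds). Time passes only in rows, so rows that repeat a pose let the fingers close. It gives the time, the measured TCP pose, the force and the opening at its end, in the units of the state.
- sense(): the state, without advancing time (a new reading comes with each control period).
- snapshot(name): name is "scene" or "top"; returns a dict with "image" (400x640x3 uint8, blue, green, red), "z_map" (400x640 float32, m along the optical axis (not along the pixel's ray), 0 where there is no reading), "vertical_fov" (degrees; the focal length in pixels is half the picture's height over the tangent of half this angle, whatever the lens; pixels are square), "cx", "cy" (the principal point, pixels), "cam_to_world" (4x4, takes a point from camera to world coordinates). Camera axes: x right, y down, z forward; pixel columns grow to the right and rows downward; lengths in m; the calibration is good to about 2 mm. A picture is of the moment at which its call begins.
- sign_off(): hands the job in, once; it reports no verdict.
The state is a dict: "t": time; "q": joint angles; "qd": joint speeds; "tau": joint torques, N m; "tcp_pos": TCP position; "tool_rot": TCP orientation; "force": force on the tool from outside, world axes, zero at the start; "ft_torque": the same for the moment, N m; "finger_gap": opening from 0.0 (shut) to 1.0 (fully open).
Only numpy, scipy, OpenCV 4.12 (cv2) and the standard library are available. Lean on these libraries where they do the work, as an engineer would, in place of code of your own. Each camera call takes 0.05 s, during which the arm holds its last target. There are 200 camera calls.

## Task

Take the two cleaned brake pads from their drip cradles and stand each one on its long edge in the drying rack, in the slot of its own colour, centred along the slot and seated right down on the slot floor. Lower them home gently, without dropping or ramming them, leave the yellow slot empty, let go, and do not disturb the spray can, the jar or the wrench.

Things in the scene. Friction and masses are not known exactly. Their poses are not given: they have to be found in the camera images.
- pad_red: Brake pad, red paint on its two ears and top edge: plate 110 long (y), 62 high (z), 16 thick (x), 0.24 to 0.42 kg; steel backing on -x, grey friction block, 96 long, on +x. Origin: middle of its lower long edge face. Starts on that edge in its cradle, top leaning 35 deg from vertical along the cradle's -x. Grip it across its thickness; its faces are free above 26 mm from the lower edge
- pad_blue: Brake pad, blue paint on its two ears and top edge: plate 110 long (y), 62 high (z), 16 thick (x), 0.24 to 0.42 kg; steel backing on -x, grey friction block, 96 long, on +x. Origin: middle of its lower long edge face. Starts on that edge in its cradle, top leaning 35 deg from vertical along the cradle's -x. Grip it across its thickness; its faces are free above 26 mm from the lower edge
- cradle_red: Fixed sheet-steel V cradle holding the red pad at the start: 90 long (y), 70 deep (x), 45 high; floor 30 above the bench; its back supports the pad's -x face up to 26 above the pad's lower edge. Origin: centre of underside
- cradle_blue: Fixed sheet-steel V cradle holding the blue pad at the start: 90 long (y), 70 deep (x), 45 high; floor 30 above the bench; its back supports the pad's -x face up to 26 above the pad's lower edge. Origin: centre of underside
- rack: Fixed grey rack 170 (x) by 150 (y), sloping up along +x to about 110 high; origin: centre of underside. Holds an aluminium comb with 3 slots along y. CAUTION: the whole comb sits at an unknown shift of up to 7 mm either way along rack_bed's x, which no given pose shows: find it by touch (on a tooth, a pad stops with its edge at rack_bed z 26, not 0) or by sight. Stiff: needs 60 N to move
- rack_bed (a point): Mid-slope point, 55 above the bench; y along slots, x up the slope (25 deg above level), z square to it: a stood pad's height lies along z. Slot floor z = 0. Slots 20 wide, 26 deep, centred at x -44 (red), 0 (yellow), 44 (blue) with the comb unshifted, between black flat-topped teeth 16 long at y -36 and 36 (24 wide between slots, 15 at the ends). Floor patches at y -66, 66 show the colours
- cleaner_can: bystander: red spray can, 60 diameter, 160 high, standing; origin at centre of underside
- grease_jar: bystander: small jar with orange cap, 44 diameter, 55 high; origin at centre of underside
- wrench: bystander: steel wrench 180 long lying flat along its x; origin at its underside
Things that resemble listed ones, but are neither listed nor needed, are in the scene too. Of the things that look like the rack, take the one that is farthest from the robot's base at the start.

How it is judged:
By the outcome, as a careful person would: the job done as asked, in the order asked, and still so for the second after the job is handed in, with the robot touching nothing.
It also fails if it takes over 72 s, if anything falls off the work surface, if the arm or the gripper's body presses on something with over 40 N, if the wrist force passes 120 N, or if a joint passes its speed limit or range.

## Working session

There is one attempt and no reset: what is moved stays moved. The work goes in short steps, Python scripts to look and compute and a tool call to move; the robot and the scene stay as the last step left them, time stands still between calls to the robot, and variables do not carry over. Pictures are saved under pics/ and viewed, about 8 in all and at most 12, crops included, and the job is handed in when it is done.

Besides the shell and the picture viewer there is one more tool, called after ">>>" as name(argument=value, ...) on one line, values as JSON. servo_tool: Moves the arm, as the interface text tells. Its arguments: {"type":"object","properties":{"rows":{"type":"array"},"force":{"type":"number"}},"required":["rows"]}

```bash
mkdir -p pics; cat > h.py <<'E'
import numpy as np, cv2
from station import sense, snapshot, sign_off, tip_extent
from scipy.spatial.transform import Rotation as R
def pts(s):
    h,w=s["z_map"].shape; f=h/2/np.tan(np.radians(s["vertical_fov"]/2))
    v,u=np.mgrid[:h,:w]; z=s["z_map"]
    P=np.stack([(u-s["cx"])/f*z,(v-s["cy"])/f*z,z],-1)
    M=s["cam_to_world"]; W=P@M[:3,:3].T+M[:3,3]; W[z==0]=np.nan
    return W
E
python3 - <<'E'
from h import *
s=sense(); print(s); print(R.from_quat(s["tool_rot"]).as_matrix().round(3)); print(tip_extent if not callable(tip_extent) else tip_extent())
for n in("scene","top"):
    c=snapshot(n); cv2.imwrite(f"pics/{n}0.png",c["image"]); np.savez(n+"0",**c)
    print(n,c["vertical_fov"],c["cx"],c["cy"],np.array(c["cam_to_world"]).round(3).tolist())
E
```

```text
{'t': 0.0, 'q': array([-1.44250209e+00,  5.28455972e-01,  1.43391199e+00,  4.20163837e-05,
        1.18137161e+00, -1.78539895e-01]), 'qd': array([-1.41532751e-03, -1.33637085e-04, -6.15956089e-04, -9.92458321e-05,
       -1.02077318e-04, -1.19191159e-03]), 'tau': array([ 3.41041994e-05, -4.42355525e+01, -1.78024524e+01, -2.93497906e-04,
        8.45317292e-03,  7.95514609e-06]), 'tcp_pos': array([ 0.18874039, -0.59545808,  0.40373639]), 'tool_rot': array([ 9.88255319e-01,  1.52807959e-01,  4.63859778e-05, -1.07262956e-03]), 'force': array([ 0.47258892,  0.44519742, -0.32119313]), 'ft_torque': array([-0.00242651, -0.02744906, -0.00222892]), 'finger_gap': 0.9998186104816138}
[[ 0.953  0.302 -0.   ]
 [ 0.302 -0.953  0.002]
 [ 0.    -0.002 -1.   ]]
0.1734
scene 46.434183370315004 317.8560390481507 205.9648978662924 [[-0.25, 0.712, -0.656, 1.264], [0.968, 0.184, -0.17, 0.181], [-0.0, -0.677, -0.736, 0.884], [0.0, 0.0, 0.0, 1.0]]
top 45.03911750007233 316.917511296595 199.56961967668957 [[-0.005, -0.999, 0.043, 0.462], [-1.0, 0.005, 0.003, -0.021], [-0.003, -0.043, -0.999, 1.204], [0.0, 0.0, 0.0, 1.0]]
```

View pics/scene0.png

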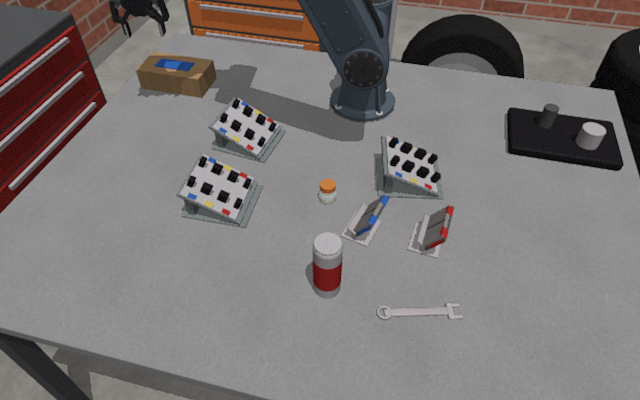

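View pics/top0.png

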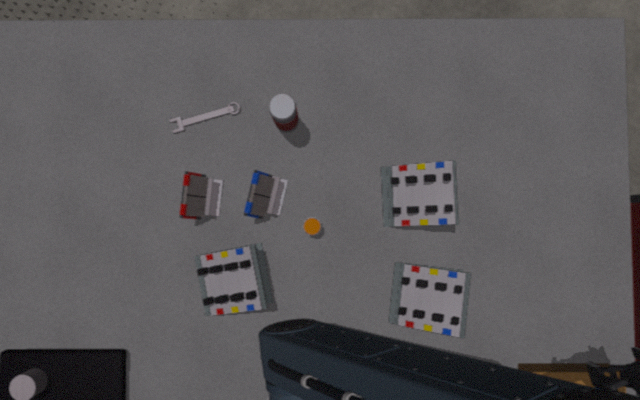

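```bash
cat > m.py <<'E'
from h import *
for n in("scene","top"):
    c=dict(np.load(n+"0.npz")); W=pts(c); hsv=cv2.cvtColor(c["image"],cv2.COLOR_BGR2HSV); H,S,V=cv2.split(hsv)
    x,y,z=W[...,0],W[...,1],W[...,2]; ok=np.isfinite(z)&(z>.015)&(z<.3)
    for nm,m in dict(red=((H<8)|(H>172))&(S>130)&(V>60),blue=(H>100)&(H<125)&(S>130)&(V>60),orange=(H>8)&(H<20)&(S>150),yellow=(H>20)&(H<35)&(S>130)).items():
        k,l,st,ce=cv2.connectedComponentsWithStats((m&ok).astype(np.uint8))
        for i in range(1,k):
            if st[i,4]>=8:
                q=W[l==i]; print(n,nm,ce[i].round(),st[i,4],np.median(q,0).round(4),q[:,2].min().round(3),q[:,2].max().round(3))
    m=(x>-.2)&(x<1)&(y<-.75)&(y>-1.3); print(n,"beyond y<-.75 max z",np.nanmax(z[m]) if m.any() else None)
E
python3 m.py
```

```text
scene red [41. 58.] 835 [ 0.0841 -1.1129  0.0564] 0.015 0.069
scene red [270. 120.] 17 [ 0.2136 -0.2378  0.0411] 0.038 0.059
scene red [250. 147.] 20 [ 0.3445 -0.2539  0.0398] 0.037 0.044
scene red [243. 175.] 26 [ 0.4544 -0.2321  0.0416] 0.037 0.059
scene red [428. 186.] 16 [0.3738 0.2411 0.04  ] 0.033 0.047
scene red [449. 210.] 49 [0.4883 0.2928 0.0841] 0.078 0.091
scene red [226. 212.] 28 [ 0.5867 -0.227   0.041 ] 0.036 0.049
scene red [444. 232.] 58 [0.556  0.286  0.0842] 0.077 0.091
scene red [435. 243.] 49 [0.5743 0.2731 0.0595] 0.041 0.076
scene red [327. 277.] 583 [0.7363 0.0634 0.0774] 0.031 0.118
scene blue [174.  64.] 278 [ 0.0513 -0.6176  0.0757] 0.07 0.081
scene blue [245. 104.] 15 [ 0.2034 -0.316   0.079 ] 0.077 0.098
scene blue [222. 130.] 20 [ 0.3334 -0.3338  0.0772] 0.072 0.081
scene blue [212. 160.] 23 [ 0.4579 -0.3118  0.0786] 0.073 0.096
scene blue [399. 174.] 16 [0.3894 0.1631 0.0767] 0.072 0.082
scene blue [192. 196.] 28 [ 0.5897 -0.3056  0.0791] 0.071 0.082
scene blue [384. 200.] 51 [0.4932 0.1423 0.0838] 0.078 0.09
scene blue [372. 219.] 57 [0.5592 0.1259 0.0
[... 1516 characters left out ...]
057  0.0551] 0.049 0.061
top orange [567. 373.] 12 [ 0.1065 -0.5958  0.0687] 0.055 0.072
top orange [587. 374.] 8 [ 0.1066 -0.6374  0.0731] 0.067 0.296
top orange [580. 378.] 47 [ 0.0949 -0.6229  0.071 ] 0.067 0.076
top orange [588. 381.] 9 [ 0.0886 -0.6406  0.0694] 0.067 0.073
top yellow [420. 166.] 41 [ 0.5897 -0.2642  0.0589] 0.051 0.064
top yellow [424. 222.] 45 [ 0.4564 -0.2707  0.0584] 0.05 0.067
top yellow [224. 254.] 35 [0.383  0.203  0.0565] 0.051 0.063
top yellow [433. 271.] 44 [ 0.3405 -0.2922  0.0574] 0.051 0.062
top yellow [234. 309.] 37 [0.2531 0.1786 0.0566] 0.051 0.061
top yellow [428. 328.] 46 [ 0.2081 -0.2765  0.057 ] 0.051 0.063
top beyond y<-.75 max z 0.007838484583694072
```

```bash
cat >> h.py <<'E'
def bed(o=(.5227,-.268,.055),yaw=np.radians(2.6),t=np.radians(25)):
    y=np.array([np.cos(yaw),np.sin(yaw),0]); h=np.array([np.sin(yaw),-np.cos(yaw),0])
    x=h*np.cos(t)+np.array([0,0,np.sin(t)]); return np.stack([x,y,np.cross(x,y)]),np.array(o)
E
cat > m2.py <<'E'
from h import *
B,o=bed()
for n in("scene","top"):
    c=dict(np.load(n+"0.npz")); W=pts(c); Q=(W-o)@B.T*1e3; V=c["image"].max(2)
    S=cv2.cvtColor(c["image"],cv2.COLOR_BGR2HSV)[...,1]
    inb=(abs(Q[...,0])<80)&(abs(Q[...,1])<74)&(abs(Q[...,2])<50)
    f=inb&(V>110)&(S<60)&(abs(Q[...,2])<9); A=np.c_[Q[f][:,:2],np.ones(f.sum())]; r=np.linalg.lstsq(A,Q[f][:,2],rcond=None)[0]
    print(n,"floor",f.sum(),r.round(4), "extent",np.percentile(Q[f],[1,99],axis=0).round(1).tolist())
    for nm,mm in dict(red=(1,-44),).items(): pass
    d=inb&(V<70)&(Q[...,2]>18)
    k,l,st,ce=cv2.connectedComponentsWithStats((inb&(V<60)&(Q[...,2]>10)).astype(np.uint8))
    for i in range(1,k):
        if st[i,4]<10: continue
        q=Q[l==i]; t=q[q[:,2]>np.percentile(q[:,2],75)-5]
        print(n,ce[i].round(1),st[i,4],"z75",np.percentile(q[:,2],75).round(1),"x",t[:,0].min().round(1),t[:,0].max().round(1),"y",t[:,1].min().round(1),t[:,1].max().round(1), "ctr",t.mean(0).round(1))
    if n=="scene": crop=c["image"][145:235,170:275]; cv2.imwrite("pics/c1.png",cv2.resize(crop,None,fx=6,fy=6,interpolation=cv2.INTER_CUBIC))
E
python3 m2.py
```

```text
scene floor 2001 [ 0.0129 -0.0072  2.376 ] extent [[-78.7, -72.0, -5.6], [79.2, 73.3, 7.2]]
scene [202.3 161. ] 47 z75 28.9 x 57.9 70.8 y -42.0 -27.4 ctr [ 63.9 -34.4  28.1]
scene [216.8 167.9] 74 z75 29.1 x 14.2 34.9 y -40.2 -25.8 ctr [ 24.7 -33.4  28.8]
scene [232.9 175.6] 70 z75 29.1 x -29.0 -10.1 y -42.4 -26.8 ctr [-19.7 -33.2  28.6]
scene [191.1 180.2] 49 z75 28.9 x 58.8 71.0 y 29.4 44.2 ctr [64.8 37.4 28.6]
scene [247.1 182.3] 37 z75 29.0 x -64.5 -53.3 y -39.2 -26.7 ctr [-58.7 -32.2  28.2]
scene [206.4 187.6] 77 z75 28.9 x 14.7 35.6 y 27.5 44.9 ctr [24.6 38.1 28.2]
scene [223.1 195.4] 76 z75 28.7 x -28.9 -8.6 y 30.6 44.7 ctr [-18.9  38.6  28.3]
scene [237.8 202.6] 44 z75 28.3 x -64.2 -52.4 y 30.8 45.9 ctr [-58.1  38.8  28. ]
top floor 2547 [-1.2000e-03 -4.3000e-03  2.1073e+00] extent [[-69.3, -70.5, -3.2], [71.9, 72.4, 7.2]]
top [429.  177.9] 73 z75 28.5 x 12.7 34.5 y 28.5 42.6 ctr [23.7 35.7 27.9]
top [446.4 176.8] 45 z75 29.1 x 56.8 69.5 y 29.2 41.1 ctr [63.4 35.  27.8]
top [410.9 179.3] 66 z75 28.2 x -29.9 -8.7 y 29.1 43.1 ctr [-19.3  36.2  27.5]
top [394.4 180.5] 43 z75 28.5 x -66.1 -53.1 y 29.8 42.6 ctr [-59.5  36.2  27.6]
top [448.  207.9] 46 z75 28.1 x 56.1 68.1 y -43.6 -29.6 ctr [ 62.5 -36.6  27.6]
top [412.2 209.5] 64 z75 29.1 x -31.9 -9.4 y -41.9 -29.2 ctr [-20.1 -35.5  28.1]
top [431.1 208.5] 65 z75 30.2 x 13.0 34.5 y -41.9 -29.4 ctr [ 23.5 -35.7  29.2]
top [395.8 210.4] 43 z75 29.0 x -67.2 -54.0 y -41.9 -29.4 ctr [-60.7 -35.3  28.5]
```

>>> servo_tool(rows=[[[0, 0, -30], 0, 1], [[0, 50, -60], 0, 1], [[0, 100, -60], 0, 1], [[0, 150, -60], 0, 1], [[0, 200, -60], 0, 1], [[0, 250, -60], 0, 1]])

```text
t: 0.7
tcp_pos: [0.2626, -0.8283, 0.4631]
tool_rot: [0.988, 0.153, 0.0, -0.001]
force: [-0.1, -1.6, 0.3]
finger_gap: 1.002
```

>>> servo_tool(rows=[[[0, 50, 0], 0, 1], [[0, 100, 0], 0, 1], [[0, 150, 0], 0, 1], [[0, 200, 0], 0, 1], [[0, 250, 0], 0, 1], [[0, 300, 0], 0, 1]])

```text
t: 1.3
tcp_pos: [0.2828, -0.8923, 0.4286]
tool_rot: [0.988, 0.153, 0.003, 0.017]
force: [0.1, -0.2, 0.3]
finger_gap: 0.998
```

```bash
python3 - <<'E'
from h import *
s=sense(); print(s["q"].round(3),s["tcp_pos"].round(4)); print(R.from_quat(s["tool_rot"]).as_matrix().round(3))
for n in("scene","top"):
    W=pts(dict(np.load(n+"0.npz"))); 
    for a,b in((.65,-.25),(.6,.2),(.4,.03),(.48,-.15)):
        m=(abs(W[...,0]-a)<.02)&(abs(W[...,1]-b)<.02); print(n,a,b,np.nanmedian(W[...,2][m]).round(4))
E
```

```text
[-1.383  1.075  0.218  0.004  1.814 -0.118] [ 0.2828 -0.8923  0.4286]
[[ 0.953  0.302  0.01 ]
 [ 0.302 -0.953 -0.033]
 [-0.     0.035 -0.999]]
scene 0.65 -0.25 0.0026
scene 0.6 0.2 0.0029
scene 0.4 0.03 0.0033
scene 0.48 -0.15 0.0029
top 0.65 -0.25 0.0004
top 0.6 0.2 0.0007
top 0.4 0.03 0.0006
top 0.48 -0.15 0.0004
```

>>> servo_tool(rows=[[[0, 0, 0], 0, 1], [[0, 0, 0], 0, 1]])

```text
t: 1.5
tcp_pos: [0.2827, -0.892, 0.4311]
tool_rot: [0.988, 0.153, 0.003, 0.019]
force: [-0.2, -0.3, 0.5]
finger_gap: 0.999
```

```bash
cat > st.py <<'E'
from h import *
s=sense(); M=R.from_quat(s["tool_rot"]).as_matrix(); print(s["t"],s["q"].round(4),s["tcp_pos"].round(4),"tz",M[:,2].round(3),"ty",M[:,1].round(3),"tilt",np.degrees(np.arccos(-M[2,2])).round(2),"F",s["force"].round(1),"gap",round(s["finger_gap"],3))
E
python3 st.py
```

```text
1.5 [-1.3833  1.0721  0.218   0.0041  1.8135 -0.1181] [ 0.2827 -0.892   0.4311] tz [ 0.011 -0.037 -0.999] ty [ 0.302 -0.953  0.038] tilt 2.19 F [-0.2 -0.3  0.5] gap 0.999
```

>>> servo_tool(rows=[[[0, 50, 0], 0, 1], [[0, 100, 0], 0, 1], [[0, 150, 0], 0, 1], [[0, 200, 0], 0, 1], [[0, 250, 0], 0, 1], [[0, 300, 0], 0, 1]])

```text
t: 2.1
tcp_pos: [0.2868, -0.9051, 0.3968]
tool_rot: [0.988, 0.153, 0.005, 0.036]
force: [0.1, -0.2, 0.3]
finger_gap: 1.002
```

```bash
python3 st.py
```

```text
2.1 [-1.3821  1.1089  0.2187  0.008   1.7425 -0.1164] [ 0.2868 -0.9051  0.3968] tz [ 0.021 -0.069 -0.997] ty [ 0.301 -0.951  0.072] tilt 4.11 F [ 0.1 -0.2  0.3] gap 1.002
```

>>> servo_tool(rows=[[[-44, -18, -10], 4, 1], [[-88, -37, -20], 8, 1], [[-132, -55, -30], 12, 1], [[-176, -74, -40], 15, 1], [[-220, -92, -50], 15, 1], [[-264, -111, -58], 15, 1], [[-264, -111, -58], 15, 1]])

```text
t: 2.8
tcp_pos: [-0.009, -0.875, 0.4491]
tool_rot: [0.999, 0.018, 0.007, 0.036]
force: [-0.1, -0.6, -0.1]
finger_gap: 1.0
```

```bash
python3 st.py
```

```text
2.8 [-1.712   0.8914  0.5724  0.026   1.6091 -0.1743] [-0.009  -0.875   0.4491] tz [ 0.016 -0.072 -0.997] ty [ 0.034 -0.997  0.072] tilt 4.21 F [-0.1 -0.6 -0.1] gap 1.0
```

>>> servo_tool(rows=[[[0, 45, -15], 0, 1], [[0, 90, -30], 0, 1], [[0, 135, -45], 0, 1], [[0, 180, -60], 0, 1], [[0, 225, -75], 0, 1], [[0, 270, -90], 0, 1], [[0, 315, -105], 0, 1], [[0, 360, -120], 0, 1]])

```text
t: 3.6
tcp_pos: [-0.001, -0.9258, 0.4864]
tool_rot: [0.998, 0.018, 0.007, 0.053]
force: [-0.5, 1.2, 0.0]
finger_gap: 0.996
```

```bash
python3 st.py
```

```text
3.6 [-1.696   1.0121  0.2187  0.03    1.8068 -0.1517] [-0.001  -0.9258  0.4864] tz [ 0.016 -0.107 -0.994] ty [ 0.034 -0.994  0.107] tilt 6.18 F [-0.5  1.2  0. ] gap 0.996
```

>>> servo_tool(rows=[[[0, 50, 0], 0, 1], [[0, 100, 0], 0, 1]])

```text
t: 3.8
tcp_pos: [0.0019, -0.935, 0.4728]
tool_rot: [0.997, 0.017, 0.007, 0.07]
force: [0.8, -0.2, -0.3]
finger_gap: 0.998
```

```bash
python3 st.py
```

```text
3.8 [-1.6922  1.0273  0.2193  0.0335  1.757  -0.1479] [ 0.0019 -0.935   0.4728] tz [ 0.016 -0.14  -0.99 ] ty [ 0.034 -0.989  0.141] tilt 8.12 F [ 0.8 -0.2 -0.3] gap 0.998
```

>>> servo_tool(rows=[[[0, 500, -200], 0, 1], [[0, 500, -200], 0, 1], [[0, 500, -200], 0, 1]])

```text
t: 4.1
tcp_pos: [0.005, -0.9296, 0.5004]
tool_rot: [0.996, 0.017, 0.007, 0.088]
force: [-0.7, 0.1, -0.3]
finger_gap: 0.996
```

```bash
python3 st.py
```

```text
4.1 [-1.69    0.9982  0.218   0.0375  1.7518 -0.1441] [ 0.005  -0.9296  0.5004] tz [ 0.016 -0.176 -0.984] ty [ 0.033 -0.984  0.176] tilt 10.16 F [-0.7  0.1 -0.3] gap 0.996
```

>>> servo_tool(rows=[[[0, 50, -20], 0, 1], [[0, 100, -40], 0, 1]])

```text
t: 4.3
tcp_pos: [0.0068, -0.9272, 0.5192]
tool_rot: [0.994, 0.017, 0.006, 0.107]
force: [0.7, 0.1, 0.1]
finger_gap: 1.003
```

>>> servo_tool(rows=[[[0, 50, -10], 0, 1], [[0, 100, -20], 0, 1]])

```text
t: 4.5
tcp_pos: [0.0087, -0.9296, 0.5254]
tool_rot: [0.992, 0.017, 0.006, 0.126]
force: [0.4, 0.5, 0.4]
finger_gap: 0.999
```

>>> servo_tool(rows=[[[0, 50, -10], 0, 1], [[0, 100, -20], 0, 1]])

```text
t: 4.7
tcp_pos: [0.0105, -0.9316, 0.5323]
tool_rot: [0.989, 0.017, 0.006, 0.144]
force: [0.1, 0.7, 0.2]
finger_gap: 1.002
```

>>> servo_tool(rows=[[[0, 50, -10], 0, 1], [[0, 100, -20], 0, 1]])

```text
t: 4.9
tcp_pos: [0.012, -0.9326, 0.5412]
tool_rot: [0.987, 0.017, 0.006, 0.162]
force: [0.3, -0.4, -0.4]
finger_gap: 1.004
```

>>> servo_tool(rows=[[[0, 50, -10], 0, 1], [[0, 100, -20], 0, 1]])

```text
t: 5.1
tcp_pos: [0.0135, -0.9328, 0.5523]
tool_rot: [0.983, 0.017, 0.006, 0.181]
force: [0.1, -0.2, 0.4]
finger_gap: 0.995
```

>>> servo_tool(rows=[[[0, 50, -10], 0, 1], [[0, 100, -20], 0, 1]])

```text
t: 5.3
tcp_pos: [0.0148, -0.932, 0.5654]
tool_rot: [0.98, 0.017, 0.006, 0.199]
force: [-0.3, 1.1, 0.0]
finger_gap: 0.997
```

```bash
python3 st.py
```

```text
5.3 [-1.6824  0.934   0.218   0.0612  1.593  -0.1324] [ 0.0148 -0.932   0.5654] tz [ 0.018 -0.39  -0.921] ty [ 0.031 -0.92   0.39 ] tilt 22.98 F [-0.3  1.1  0. ] gap 0.997
```

>>> servo_tool(rows=[[[0, 50, -10], 0, 1], [[0, 100, -20], 0, 1]])

```text
t: 5.5
tcp_pos: [0.0159, -0.9302, 0.5802]
tool_rot: [0.976, 0.017, 0.006, 0.218]
force: [0.7, 0.5, 0.4]
finger_gap: 1.001
```

```bash
python3 st.py; cat > m3.py <<'E'
from h import *
t=np.radians(35)
for col,cx,cy in(("blue",.526,.133),("red",.523,.288)):
  for n in("scene","top"):
    c=dict(np.load(n+"0.npz")); W=pts(c); H,S,V=cv2.split(cv2.cvtColor(c["image"],cv2.COLOR_BGR2HSV))
    m=((H>100)&(H<125) if col=="blue" else (H<8)|(H>172))&(S>110)&(V>50)
    near=(np.hypot(W[...,0]-cx,W[...,1]-cy)<.075)&(W[...,2]>.025)&(W[...,2]<.11)
    q=W[m&near]
    d=cv2.fitLine(q[q[:,2]>.07][:,:2].astype(np.float32),cv2.DIST_HUBER,0,.01,.01).ravel(); d=d[:2]*np.sign(d[0]); yaw=np.arctan2(d[1],d[0])
    y=np.array([*d,0]); a=np.array([d[1],-d[0],0]); u=-a*np.sin(t)+[0,0,np.cos(t)]; nn=a*np.cos(t)+np.array([0,0,np.sin(t)])
    A=np.stack([nn,y,u]); p=q@A.T; lo,hi=np.percentile(p,[2,98],axis=0)
    print(col,n,len(q),"yaw",np.degrees(yaw).round(1),"ext",((hi-lo)*1e3).round(1).tolist(),"n",lo[0].round(4),hi[0].round(4),"u",lo[2].round(4),hi[2].round(4))
    mid=(lo+hi)/2; o=A.T@np.array([lo[0]+.008 if 0 else mid[0],mid[1],hi[2]-.062]); print("   origin",o.round(4),"topmid",(A.T@np.array([mid[0],mid[1],hi[2]])).round(4))
    # all pad+cradle points
    z=near; g=(W[near]-o)@A.T*1e3; gi=c["image"][near]
    k=(abs(g[:,1])<45)&(g[:,2]>30)&(g[:,2]<58); print("   front/back face n pct",np.percentile(g[k][:,0],[5,25,50,75,95]).round(1))
E
python3 m3.py
python3 - <<'E'
import cv2,numpy as np
a=cv2.imread("pics/scene0.png")[180:265,335:465]; b=cv2.imread("pics/top0.png")[160:230,170:300]
cv2.imwrite("pics/c2.png",np.vstack([cv2.resize(a,(780,510)),cv2.resize(b,(780,420))])[::1][:930]); cv2.imwrite("pics/c2.png",cv2.resize(cv2.imread("pics/c2.png"),(500,596)))
E
```

```text
5.5 [-1.682   0.9192  0.218   0.0652  1.5701 -0.1311] [ 0.0159 -0.9302  0.5802] tz [ 0.018 -0.424 -0.905] ty [ 0.03  -0.905  0.425] tilt 25.14 F [0.7 0.5 0.4] gap 1.001
blue scene 153 yaw -14.0 ext [16.1, 102.1, 43.0] n -0.1706 -0.1545 u 0.1763 0.2193
   origin [0.5225 0.1    0.0356] topmid [0.5311 0.1345 0.0864]
   front/back face n pct [-5.4  1.6  7.3  8.2  8.7]
blue top 199 yaw -13.3 ext [16.0, 106.5, 46.5] n -0.1689 -0.1529 u 0.1687 0.2152
   origin [0.5193 0.1027 0.0332] topmid [0.5275 0.1373 0.084 ]
   front/back face n pct [-1.8  4.8  6.   7.   8.5]
red scene 175 yaw -6.5 ext [17.3, 99.8, 45.4] n -0.2451 -0.2278 u 0.2245 0.2699
   origin [0.524  0.2556 0.0346] topmid [0.528  0.2909 0.0854]
   front/back face n pct [-1.6  6.6  7.6  8.4  9.4]
red top 215 yaw -5.7 ext [16.6, 107.1, 46.8] n -0.2419 -0.2253 u 0.2199 0.2666
   origin [0.5204 0.2583 0.0336] topmid [0.5239 0.2937 0.0844]
   front/back face n pct [1.8 4.8 6.  7.2 8.7]
```

View pics/c2.png

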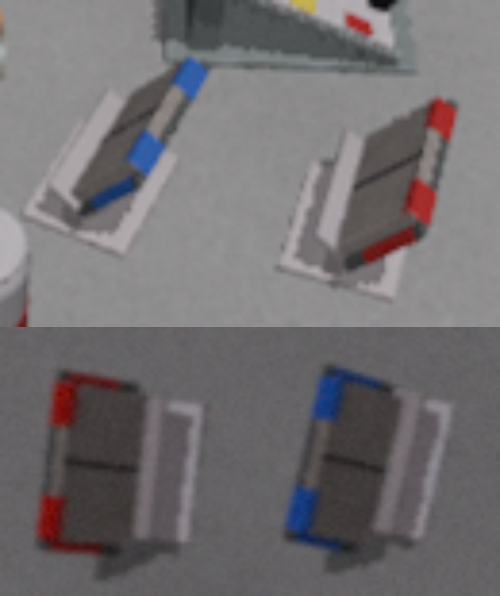

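```bash
cat >> h.py <<'E'
def shift(tcp,s=None):
    s=s or sense(); M=R.from_quat(s["tool_rot"]).as_matrix(); return (M.T@(np.array(tcp)-s["tcp_pos"])*1e3).round(1)
def padtask(o,yaw,h,lift=0,extra=0):
    "TCP + turn to grasp pad at height h along tool axis from its lower-edge mid o"
    s=sense(); M=R.from_quat(s["tool_rot"]).as_matrix(); tz=M[:,2]; py=np.array([np.cos(yaw),np.sin(yaw),0])
    tx,ty=M[:,0],M[:,1]; th=np.arctan2(ty@py,tx@py)   # new x along py within tool xy plane
    tcp=np.array(o)-tz*(h*1e-3+.155+lift*1e-3)
    x2=tx*np.cos(th)+ty*np.sin(th); roll=np.degrees(np.arcsin(np.clip(py@tz,-1,1)))
    return shift(tcp,s),np.degrees(th).round(2),roll.round(1),tcp.round(4)
E
cat > go.py <<'E'
from h import *
print("wp",shift([.5,-.45,.5]))
for nm,o,yaw in(("blue",[.521,.1013,.033],-13.7),("red",[.522,.257,.033],-6.1)):
    for L in(0,100): print(nm,L,*padtask(o,np.radians(yaw),48,L))
E
python3 go.py
```

```text
wp [ 500.3 -453.9 -122.5]
blue 0 [  538.9 -1150.5  -136.3] 14.2 6.8 [0.5173 0.1875 0.2168]
blue 100 [  538.9 -1150.5  -236.3] 14.2 6.8 [0.5155 0.2299 0.3073]
red 0 [  545.4 -1291.3  -202.4] 7.26 3.6 [0.5183 0.3432 0.2168]
red 100 [  545.4 -1291.3  -302.4] 7.26 3.6 [0.5165 0.3856 0.3073]
```

>>> servo_tool(rows=[[[250, -227, -61], 0, 1], [[250, -227, -61], 0, 1], [[250, -227, -61], 0, 1], [[250, -227, -61], 0, 1], [[250, -227, -61], 0, 1], [[250, -227, -61], 0, 1], [[250, -227, -61], 0, 1]])

```text
t: 6.2
tcp_pos: [0.2593, -0.6879, 0.5405]
tool_rot: [0.976, 0.017, 0.006, 0.218]
force: [0.2, -0.1, 1.2]
finger_gap: 1.0
```

>>> servo_tool(rows=[[[250, -227, -61], 0, 1], [[250, -227, -61], 0, 1], [[250, -227, -61], 0, 1], [[250, -227, -61], 0, 1], [[250, -227, -61], 0, 1], [[250, -227, -61], 0, 1], [[250, -227, -61], 0, 1], [[250, -227, -61], 0, 1]])

```text
t: 7.0
tcp_pos: [0.5048, -0.4429, 0.4999]
tool_rot: [0.976, 0.02, 0.007, 0.217]
force: [0.1, -1.2, 0.1]
finger_gap: 1.0
```

```bash
python3 st.py; python3 go.py
```

```text
7.0 [-0.8369  0.4661  1.3    -0.3122  1.048   0.8043] [ 0.5048 -0.4429  0.4999] tz [ 0.023 -0.423 -0.906] ty [ 0.036 -0.905  0.424] tilt 25.07 F [ 0.1 -1.2  0.1] gap 1.0
wp [-5.1  6.3  2.7]
blue 0 [  36.9 -689.8  -10.1] 14.58 7.1 [0.5163 0.1872 0.2169]
blue 100 [  36.9 -689.8 -110.1] 14.58 7.1 [0.514  0.2295 0.3074]
red 0 [  44.6 -830.7  -75.9] 7.63 3.9 [0.5173 0.3429 0.2169]
red 100 [  44.6 -830.7 -175.9] 7.63 3.9 [0.515  0.3852 0.3074]
```

>>> servo_tool(rows=[[[18, -345, -55], 8, 1], [[18, -345, -55], 14.6, 1], [[18, -345, -55], 14.6, 1], [[18, -345, -55], 14.6, 1], [[18, -345, -55], 14.6, 1], [[18, -345, -55], 14.6, 1], [[18, -345, -55], 14.6, 1], [[18, -345, -55], 14.6, 1]])

```text
t: 7.8
tcp_pos: [0.5077, -0.1025, 0.4024]
tool_rot: [0.971, -0.101, 0.034, 0.213]
force: [-0.1, -1.2, -0.3]
finger_gap: 0.997
```

```bash
python3 st.py; python3 go.py
```

```text
7.8 [-0.3205  0.3892  1.7388 -0.5178  0.9148  1.7582] [ 0.5077 -0.1025  0.4024] tz [ 0.022 -0.421 -0.907] ty [-0.211 -0.889  0.407] tilt 24.91 F [-0.1 -1.2 -0.3] gap 0.997
wp [ 66.5 350.2  57.5]
blue 0 [ -64.2 -334.3   46.6] 0.31 7.0 [0.5165 0.1867 0.2171]
blue 100 [ -64.2 -334.3  -53.4] 0.31 7.0 [0.5143 0.2287 0.3078]
red 0 [ -91.7 -472.9  -18.9] -6.65 3.8 [0.5175 0.3424 0.2171]
red 100 [ -91.7 -472.9 -118.9] -6.65 3.8 [0.5153 0.3844 0.3078]
```

>>> servo_tool(rows=[[[-64, -334, -50], 0.3, 1], [[-64, -334, -50], 0.3, 1], [[-64, -334, -50], 0.3, 1], [[-64, -334, -50], 0.3, 1], [[-64, -334, -50], 0.3, 1], [[-64, -334, -50], 0.3, 1], [[-64, -334, -50], 0.3, 1], [[-64, -334, -30], 0.3, 1]])

```text
t: 8.6
tcp_pos: [0.5165, 0.2238, 0.2874]
tool_rot: [0.972, -0.101, 0.038, 0.21]
force: [-0.5, -1.2, -0.1]
finger_gap: 1.001
```

>>> servo_tool(rows=[[[0, 0, 0], 0, 1], [[0, 0, 0], 0, 1]])

```text
t: 8.8
tcp_pos: [0.5175, 0.2234, 0.288]
tool_rot: [0.972, -0.102, 0.039, 0.21]
force: [0.9, -0.2, 0.1]
finger_gap: 1.001
```

```bash
python3 st.py; python3 go.py; python3 - <<'E'
from h import *
a=snapshot("scene"); b=snapshot("top"); np.savez("scene1",**a); np.savez("top1",**b)
A=cv2.resize(a["image"][120:270,300:500],(800,600)); cv2.imwrite("pics/g1.png",A)
E
```

```text
8.8 [ 0.2995  0.6439  1.6486 -0.5015  1.0103  2.3837] [0.5175 0.2234 0.288 ] tz [ 0.033 -0.416 -0.909] ty [-0.214 -0.891  0.4  ] tilt 24.67 F [ 0.9 -0.2  0.1] gap 1.001
wp [129.9 688.7  86.9]
blue 0 [-4.5  6.  79.7] 0.2 7.5 [0.5144 0.1858 0.2175]
blue 100 [ -4.5   6.  -20.3] 0.2 7.5 [0.5111 0.2274 0.3084]
red 0 [ -31.8 -132.9   14.9] -6.79 4.4 [0.5154 0.3415 0.2175]
red 100 [ -31.8 -132.9  -85.1] -6.79 4.4 [0.5121 0.3831 0.3084]
```

View pics/g1.png

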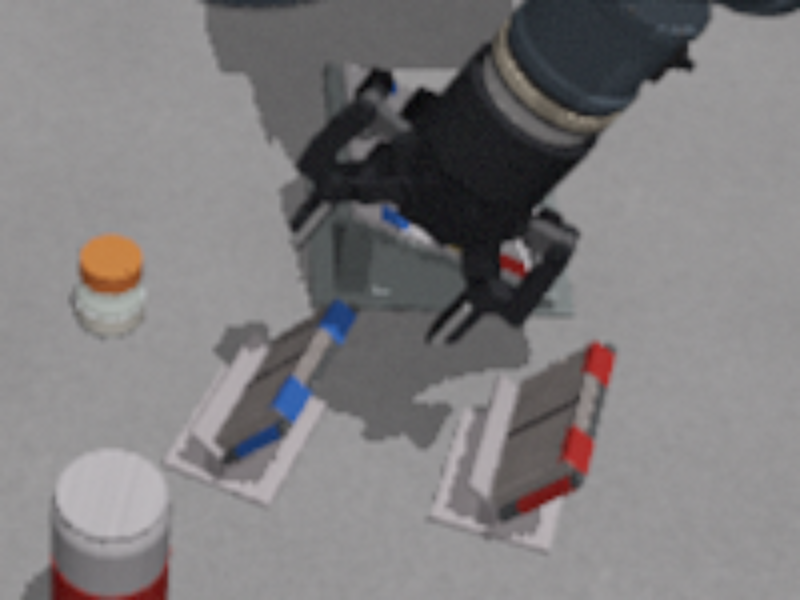

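>>> servo_tool(rows=[[[-4, 6, 40], 0.2, 1], [[-4, 6, 60], 0.2, 1], [[-4, 6, 72], 0.2, 1], [[-4, 6, 79], 0.2, 1], [[-4, 6, 79], 0.2, 1]])

```text
t: 9.4
tcp_pos: [0.5152, 0.1848, 0.2188]
tool_rot: [0.971, -0.105, 0.039, 0.21]
force: [0.2, 1.0, -1.2]
finger_gap: 0.998
```

>>> servo_tool(rows=[[[0, 0, 0], 0, -0.3], [[0, 0, 0], 0, -0.5], [[0, 0, 0], 0, -0.6], [[0, 0, 0], 0, -0.7], [[0, 0, 0], 0, -1], [[0, 0, 0], 0, -1], [[0, 0, 0], 0, -1], [[0, 0, 0], 0, -1]], force=30)

```text
t: 10.2
tcp_pos: [0.5156, 0.1854, 0.2192]
tool_rot: [0.971, -0.104, 0.04, 0.209]
force: [0.5, 4.8, 4.7]
finger_gap: 0.18
```

```bash
python3 st.py; python3 go.py; python3 - <<'E'
from h import *
a=snapshot("scene"); A=cv2.resize(a["image"][150:250,310:450],(784,560)); cv2.imwrite("pics/g2.png",A)
E
```

```text
10.2 [ 0.235   0.7401  1.7261 -0.5879  0.8364  2.455 ] [0.5156 0.1854 0.2192] tz [ 0.035 -0.415 -0.909] ty [-0.22  -0.891  0.398] tilt 24.61 F [0.5 4.8 4.7] gap 0.18
wp [137.3 681.1   7.9]
blue 0 [-1.8 -0.5  1.4] -0.15 7.6 [0.514  0.1855 0.2176]
blue 100 [ -1.8  -0.5 -98.6] -0.15 7.6 [0.5105 0.227  0.3085]
red 0 [ -29.8 -139.3  -63.2] -7.14 4.5 [0.515  0.3412 0.2176]
red 100 [ -29.8 -139.3 -163.2] -7.14 4.5 [0.5115 0.3827 0.3085]
```

View pics/g2.png

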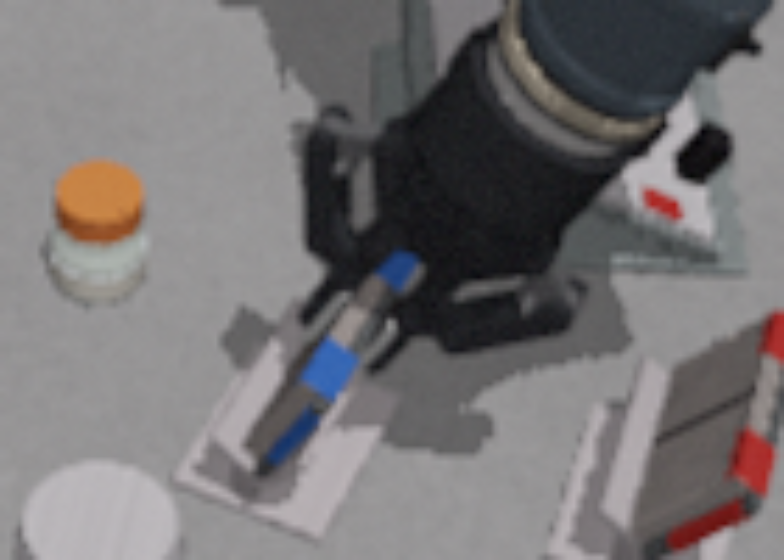

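>>> servo_tool(rows=[[[0, 0, -8], 0, -1], [[0, 0, -20], 0, -1], [[0, 0, -40], 0, -1], [[0, 0, -70], 0, -1], [[0, 0, -100], 0, -1], [[0, 0, -130], 0, -1], [[0, 0, -130], 0, -1], [[0, 0, -130], 0, -1]], force=40)

```text
t: 11.05
tcp_pos: [0.5105, 0.2392, 0.3375]
tool_rot: [0.971, -0.104, 0.04, 0.209]
force: [-0.7, -0.9, -3.0]
finger_gap: 0.186
```

```bash
python3 st.py; cat >> h.py <<'E'
def slot(k,dx=2.2,dy=1.0):
    B,o=bed(); return o+(B[0]*(44*k+dx)+B[1]*dy)*1e-3
E
cat > rk.py <<'E'
from h import *
import sys
k=int(sys.argv[1])
for L in map(float,sys.argv[2:]): print(L,*padtask(slot(k),np.radians(2.6),47,L))
E
python3 rk.py 1 100 60 30 0
```

```text
11.05 [ 0.3295  0.5725  1.6121 -0.4665  1.1148  2.356 ] [0.5105 0.2392 0.3375] tz [ 0.034 -0.415 -0.909] ty [-0.22  -0.891  0.398] tilt 24.61 F [-0.7 -0.9 -3. ] gap 0.186
100.0 [ 84.8 380.9 165.5] -15.06 0.9 [ 0.5153 -0.1844  0.3491]
60.0 [ 84.8 380.9 205.5] -15.06 0.9 [ 0.5166 -0.201   0.3127]
30.0 [ 84.8 380.9 235.5] -15.06 0.9 [ 0.5177 -0.2135  0.2854]
0.0 [ 84.8 380.9 265.5] -15.06 0.9 [ 0.5187 -0.2259  0.2582]
```

>>> servo_tool(rows=[[[85, 381, 165], -5, -1], [[85, 381, 165], -10, -1], [[85, 381, 165], -15, -1], [[85, 381, 165], -15, -1], [[85, 381, 165], -15, -1], [[85, 381, 165], -15, -1], [[85, 381, 165], -15, -1], [[85, 381, 165], -15, -1]])

```text
t: 11.85
tcp_pos: [0.5134, -0.1628, 0.3467]
tool_rot: [0.977, 0.023, 0.01, 0.212]
force: [0.8, -0.1, -3.0]
finger_gap: 0.178
```

>>> servo_tool(rows=[[[0, 0, 0], 0, -1], [[0, 0, 0], 0, -1]])

```text
t: 12.05
tcp_pos: [0.5116, -0.1645, 0.3444]
tool_rot: [0.977, 0.021, 0.006, 0.21]
force: [-0.1, 1.8, -3.1]
finger_gap: 0.178
```

```bash
python3 st.py;python3 rk.py 1 100 60 30 0; python3 - <<'E'
from h import *
for n in("scene","top"):
    c=snapshot(n); W=pts(c); np.savez(n+"2",**c); H,S,V=cv2.split(cv2.cvtColor(c["image"],cv2.COLOR_BGR2HSV))
    m=(H>100)&(H<125)&(S>110)&(V>50)&(W[...,2]>.1)&(W[...,2]<.3)&(W[...,1]>-.45)&(W[...,1]<-.1)&(W[...,0]>.4)&(W[...,0]<.65)
    s=sense(); M=R.from_quat(s["tool_rot"]).as_matrix(); g=s["tcp_pos"]+.155*M[:,2]
    q=(W[m]-g)@M*1e3
    print(n,m.sum()); 
    if m.sum(): print(np.percentile(q,[2,50,98],axis=0).round(1).tolist())
    np.save(n+"_q",q)
    if n=="scene": cv2.imwrite("pics/g3.png",cv2.resize(c["image"][90:240,150:350],(800,600)))
E
```

```text
12.05 [-0.4345  0.492   1.7617 -0.5553  0.761   1.4762] [ 0.5116 -0.1645  0.3444] tz [ 0.021 -0.411 -0.912] ty [ 0.039 -0.911  0.411] tilt 24.28 F [-0.1  1.8 -3.1] gap 0.178
100.0 [ 6.7 21.9  4. ] -0.15 0.1 [ 0.5192 -0.1858  0.3498]
60.0 [ 6.7 21.9 44. ] -0.15 0.1 [ 0.5201 -0.2022  0.3134]
30.0 [ 6.7 21.9 74. ] -0.15 0.1 [ 0.5207 -0.2145  0.286 ]
0.0 [  6.7  21.9 104. ] -0.15 0.1 [ 0.5213 -0.2268  0.2587]
scene 149
[[-32.6, -6.0, -55.8], [35.3, -0.5, -7.1], [55.1, 9.8, 43.0]]
top 87
[[-54.9, -3.5, -19.2], [-36.3, 3.4, -13.6], [47.0, 7.4, 26.3]]
```

View pics/g3.png

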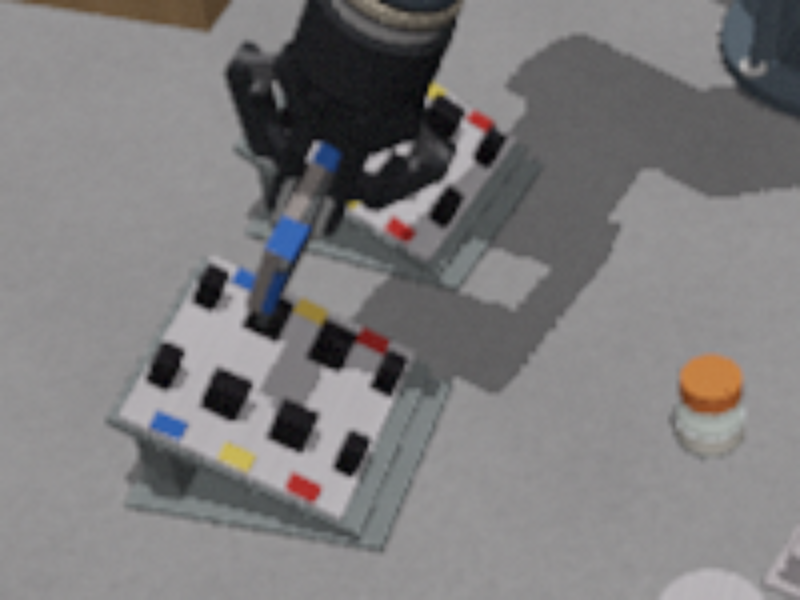

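>>> servo_tool(rows=[[[6.7, 21.9, 25], -0.1, -1], [[6.7, 21.9, 50], -0.1, -1], [[6.7, 21.9, 55], -0.1, -1], [[6.7, 21.9, 55], -0.1, -1], [[6.7, 21.9, 55], -0.1, -1]], force=30)

```text
t: 12.65
tcp_pos: [0.5212, -0.2029, 0.3042]
tool_rot: [0.977, 0.025, 0.007, 0.21]
force: [0.1, -1.3, -2.8]
finger_gap: 0.184
```

```bash
python3 st.py;python3 rk.py 1 49 30 0
```

```text
12.65 [-0.4929  0.5759  1.7463 -0.5938  0.6761  1.4691] [ 0.5212 -0.2029  0.3042] tz [ 0.025 -0.411 -0.911] ty [ 0.046 -0.91   0.411] tilt 24.29 F [ 0.1 -1.3 -2.8] gap 0.184
49.0 [-2.   3.   2.3] 0.26 0.3 [ 0.5194 -0.2067  0.3033]
30.0 [-2.   3.  21.3] 0.26 0.3 [ 0.5199 -0.2145  0.286 ]
0.0 [-2.   3.  51.3] 0.26 0.3 [ 0.5206 -0.2268  0.2586]
```

>>> servo_tool(rows=[[[-2, 3, 5], 0.2, -1], [[-2, 3, 10], 0.2, -1], [[-2, 3, 14], 0.2, -1], [[-2, 3, 14], 0.2, -1]])

```text
t: 13.05
tcp_pos: [0.5195, -0.2116, 0.2922]
tool_rot: [0.977, 0.023, 0.007, 0.21]
force: [0.2, -0.5, -3.4]
finger_gap: 0.179
```

```bash
python3 st.py;python3 rk.py 1 30 0
```

```text
13.05 [-0.5088  0.5965  1.7513 -0.6107  0.6492  1.4804] [ 0.5195 -0.2116  0.2922] tz [ 0.024 -0.41  -0.912] ty [ 0.042 -0.911  0.411] tilt 24.26 F [ 0.2 -0.5 -3.4] gap 0.179
30.0 [0.4 0.2 6.9] 0.06 0.3 [ 0.5201 -0.2146  0.286 ]
0.0 [ 0.4  0.2 36.9] 0.06 0.3 [ 0.5208 -0.2269  0.2587]
```

>>> servo_tool(rows=[[[0, 0, 4], 0, -1], [[0, 0, 8], 0, -1], [[0, 0, 12], 0, -1], [[0, 0, 12], 0, -1]])

```text
t: 13.45
tcp_pos: [0.5196, -0.2168, 0.2806]
tool_rot: [0.977, 0.023, 0.007, 0.21]
force: [-0.3, -1.0, -2.6]
finger_gap: 0.179
```

>>> servo_tool(rows=[[[0, 0, 4], 0, -1], [[0, 0, 8], 0, -1], [[0, 0, 8], 0, -1]])

```text
t: 13.75
tcp_pos: [0.5197, -0.2202, 0.2727]
tool_rot: [0.978, 0.023, 0.006, 0.21]
force: [0.2, 0.3, -3.0]
finger_gap: 0.179
```

```bash
python3 st.py;python3 rk.py 1 0
```

```text
13.75 [-0.5227  0.632   1.7546 -0.6392  0.6142  1.504 ] [ 0.5197 -0.2202  0.2727] tz [ 0.022 -0.409 -0.912] ty [ 0.043 -0.911  0.41 ] tilt 24.2 F [ 0.2  0.3 -3. ] gap 0.179
0.0 [ 1.2  0.7 15.6] 0.07 0.2 [ 0.5212 -0.2271  0.2588]
```

>>> servo_tool(rows=[[[1, 0.7, 2], 0, -1], [[1, 0.7, 4], 0, -1], [[1, 0.7, 6], 0, -1], [[1, 0.7, 6], 0, -1]], force=25)

```text
t: 14.15
tcp_pos: [0.5204, -0.2229, 0.2682]
tool_rot: [0.977, 0.023, 0.006, 0.21]
force: [-3.4, 3.0, 3.1]
finger_gap: 0.179
```

>>> servo_tool(rows=[[[0, 0, 1.5], 0, -1], [[0, 0, 3], 0, -1], [[0, 0, 3], 0, -1]], force=20)

```text
t: 14.45
tcp_pos: [0.5195, -0.2234, 0.2666]
tool_rot: [0.977, 0.023, 0.005, 0.21]
force: [-6.4, 4.5, 9.7]
finger_gap: 0.18
```

```bash
python3 st.py;python3 rk.py 1 0
```

```text
14.45 [-0.5276  0.6434  1.7548 -0.6508  0.606   1.5126] [ 0.5195 -0.2234  0.2666] tz [ 0.019 -0.41  -0.912] ty [ 0.043 -0.911  0.411] tilt 24.25 F [-6.4  4.5  9.7] gap 0.18
0.0 [2.2 0.  8.7] 0.09 -0.0 [ 0.5218 -0.2269  0.2587]
```

>>> servo_tool(rows=[[[0, 0, 1.5], 0, -1], [[0, 0, 3], 0, -1], [[0, 0, 3], 0, -1]])

```text
t: 14.75
tcp_pos: [0.5185, -0.224, 0.2651]
tool_rot: [0.977, 0.023, 0.003, 0.21]
force: [-6.5, 5.8, 10.1]
finger_gap: 0.18
```

```bash
python3 st.py;python3 rk.py 1 0; python3 - <<'E'
from h import *
s=sense(); print(s["ft_torque"].round(2))
c=snapshot("scene"); cv2.imwrite("pics/g4.png",cv2.resize(c["image"][120:240,165:325],(800,600),interpolation=cv2.INTER_CUBIC))
E
```

```text
14.75 [-0.529   0.6456  1.7568 -0.6558  0.6046  1.5166] [ 0.5185 -0.224   0.2651] tz [ 0.016 -0.411 -0.912] ty [ 0.043 -0.911  0.411] tilt 24.28 F [-6.5  5.8 10.1] gap 0.18
0.0 [3.8 0.  7.1] 0.11 -0.1 [ 0.5223 -0.2268  0.2587]
[ 0.37  0.48 -0.15]
```

View pics/g4.png

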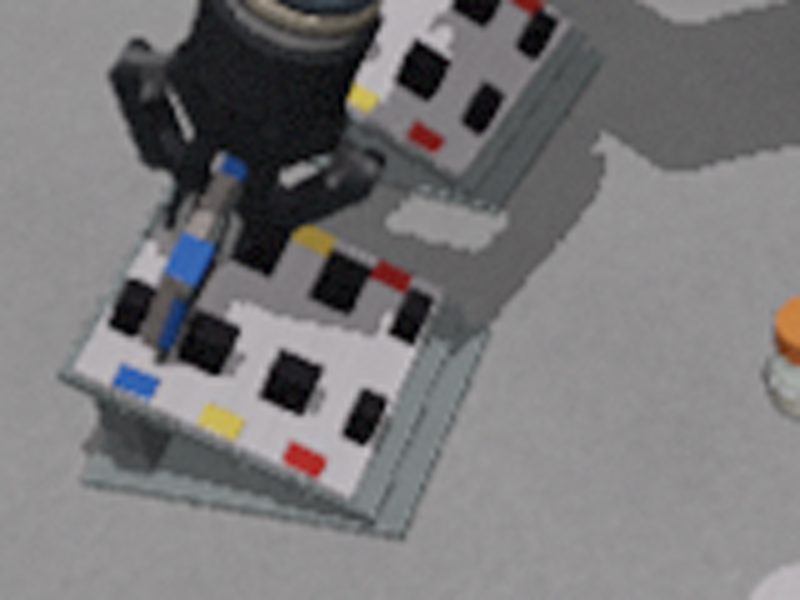

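>>> servo_tool(rows=[[[1, 0, 1], 0, -1], [[2, 0, 2], 0, -1], [[3, 0, 3], 0, -1], [[3, 0, 4], 0, -1], [[3, 0, 4], 0, -1]], force=20)

```text
t: 15.3
tcp_pos: [0.5197, -0.2245, 0.2629]
tool_rot: [0.977, 0.023, 0.001, 0.21]
force: [-7.3, 6.9, 13.0]
finger_gap: 0.179
```

```bash
python3 st.py;python3 rk.py 1 0; cat > roll.py <<'E'
from h import *
import sys
col,a,b=sys.argv[1],float(sys.argv[2]),float(sys.argv[3])
B,o=bed()
for n in("scene","top"):
    c=snapshot(n); W=pts(c); H,S,V=cv2.split(cv2.cvtColor(c["image"],cv2.COLOR_BGR2HSV)); Q=(W-o)@B.T*1e3
    m=((H>100)&(H<125) if col=="blue" else (H<8)|(H>172))&(S>110)&(V>50)&(Q[...,2]>20)&(Q[...,2]<110)&(Q[...,0]>a)&(Q[...,0]<b)&(abs(Q[...,1])<80)
    q=Q[m]
    for nm,e in(("near+y",q[q[:,1]>15]),("far-y",q[q[:,1]<-15])):
        if len(e)>4:
            t=e[e[:,2]>np.percentile(e[:,2],95)-5]
            print(n,nm,len(e),"top z95",np.percentile(e[:,2],95).round(1),"y",np.percentile(e[:,1],[2,98]).round(1),"x med of top",np.median(t[:,0]).round(1))
E
python3 roll.py blue 10 90
```

```text
15.3 [-0.5281  0.651   1.7531 -0.6581  0.6087  1.5195] [ 0.5197 -0.2245  0.2629] tz [ 0.011 -0.411 -0.911] ty [ 0.044 -0.91   0.411] tilt 24.3 F [-7.3  6.9 13. ] gap 0.179
0.0 [3.6 0.4 4.8] 0.14 -0.4 [ 0.5234 -0.2267  0.2586]
scene near+y 90 top z95 66.9 y [19.1 53.6] x med of top 47.9
scene far-y 13 top z95 67.8 y [-34.  -23.8] x med of top 49.6
```

>>> servo_tool(rows=[[[1, 0, 1], 0, -1], [[2, 0, 2], 0, -1], [[3, 0, 3], 0, -1], [[3, 0, 4], 0, -1], [[3, 0, 4], 0, -1], [[3, 0, 5], 0, -1], [[3, 0, 5], 0, -1]])

```text
t: 16.1
tcp_pos: [0.5203, -0.2245, 0.2619]
tool_rot: [0.977, 0.022, -0.002, 0.211]
force: [-13.3, 14.8, 29.4]
finger_gap: 0.184
```

```bash
python3 st.py;python3 rk.py 1 0; python3 roll.py blue 10 90
```

```text
16.1 [-0.5263  0.6539  1.7505 -0.6617  0.6153  1.5238] [ 0.5203 -0.2245  0.2619] tz [ 0.005 -0.413 -0.911] ty [ 0.044 -0.91   0.413] tilt 24.4 F [-13.3  14.8  29.4] gap 0.184
0.0 [4.3 0.5 3.9] 0.15 -0.8 [ 0.5246 -0.2263  0.2585]
scene near+y 88 top z95 66.4 y [17.6 53.5] x med of top 47.2
scene far-y 13 top z95 66.7 y [-35.3 -23.4] x med of top 49.9
top far-y 5 top z95 66.1 y [-47.3 -42.9] x med of top 52.4
```

>>> servo_tool(rows=[[[0, 0, 0], 0, -1], [[0, 0, -1], 0, -1], [[0, 0, -1], 0, -1]])

```text
t: 16.5
tcp_pos: [0.5206, -0.2243, 0.2626]
tool_rot: [0.977, 0.022, -0.002, 0.211]
force: [-0.1, -0.5, -2.3]
finger_gap: 0.18
```

>>> servo_tool(rows=[[[0, 0, 0], 0, -0.55], [[0, 0, 0], 0, -0.5], [[0, 0, 0], 0, -0.4]])

```text
t: 16.8
tcp_pos: [0.5209, -0.2247, 0.2623]
tool_rot: [0.977, 0.022, -0.002, 0.211]
force: [0.5, -0.1, 0.4]
finger_gap: 0.302
```

```bash
python3 st.py; python3 roll.py blue 10 90
```

```text
16.8 [-0.5261  0.6537  1.7489 -0.6605  0.6157  1.5225] [ 0.5209 -0.2247  0.2623] tz [ 0.006 -0.413 -0.911] ty [ 0.044 -0.91   0.413] tilt 24.41 F [ 0.5 -0.1  0.4] gap 0.302
scene near+y 85 top z95 67.8 y [21.  54.5] x med of top 44.1
scene far-y 8 top z95 67.4 y [-32.7 -23.4] x med of top 47.2
```

>>> servo_tool(rows=[[[0, 0, 0], 0, 0], [[0, 0, -3], 0, 0], [[0, 0, -25], 0, 0], [[0, 0, -60], 0, 0.3], [[0, 0, -100], 0, 1], [[0, 0, -140], 0, 1], [[0, 0, -140], 0, 1]])

```text
t: 17.6
tcp_pos: [0.5211, -0.1654, 0.3954]
tool_rot: [0.977, 0.022, 0.003, 0.214]
force: [0.9, 0.0, 0.7]
finger_gap: 1.0
```

```bash
python3 st.py; python3 roll.py blue 10 90; python3 go.py | grep red; python3 - <<'E'
from h import *
a=snapshot("scene")["image"]; b=snapshot("top")["image"]
cv2.imwrite("pics/g5.png",np.hstack([cv2.resize(a[130:240,165:285],(400,367),interpolation=cv2.INTER_CUBIC),cv2.resize(b[150:260,370:490],(400,367),interpolation=cv2.INTER_CUBIC)]))
E
```

```text
17.6 [-0.4265  0.4295  1.6891 -0.5032  0.8851  1.3944] [ 0.5211 -0.1654  0.3954] tz [ 0.016 -0.417 -0.909] ty [ 0.042 -0.908  0.418] tilt 24.68 F [0.9 0.  0.7] gap 1.0
scene near+y 84 top z95 67.4 y [20.8 54.8] x med of top 43.5
scene far-y 50 top z95 67.9 y [-50.  -22.4] x med of top 42.9
top near+y 52 top z95 66.5 y [35.5 51.6] x med of top 41.8
top far-y 109 top z95 68.0 y [-53.4 -22.1] x med of top 41.3
red 0 [  24.1 -533.   -52.3] 8.06 3.0 [0.5203 0.3411 0.2178]
red 100 [  24.1 -533.  -152.3] 8.06 3.0 [0.5194 0.3825 0.3088]
```

View pics/g5.png

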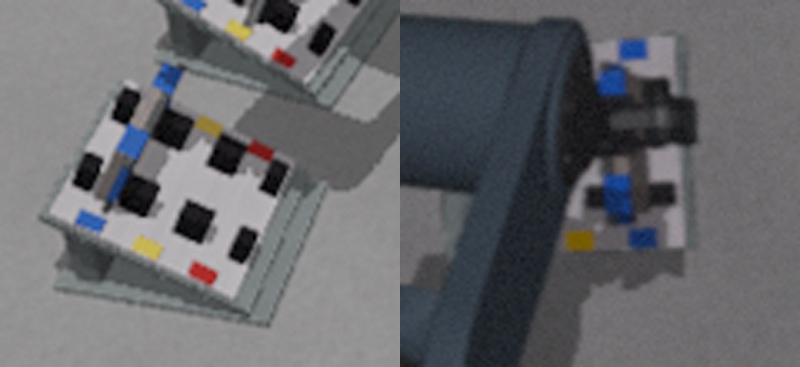

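>>> servo_tool(rows=[[[12, -266, -70], 4, 1], [[12, -266, -70], 8, 1], [[12, -266, -70], 8, 1], [[12, -266, -70], 8, 1], [[12, -266, -70], 8, 1], [[12, -266, -70], 8, 1], [[12, -266, -70], 8, 1]])

```text
t: 18.5
tcp_pos: [0.5188, 0.1073, 0.3404]
tool_rot: [0.977, -0.044, 0.01, 0.211]
force: [-0.4, -0.9, -0.2]
finger_gap: 0.998
```

>>> servo_tool(rows=[[[12, -266, -62], 0, 1], [[12, -266, -62], 0, 1], [[12, -266, -62], 0, 1], [[12, -266, -62], 0, 1], [[12, -266, -62], 0, 1], [[12, -266, -62], 0, 1], [[12, -266, -62], 0, 1], [[12, -266, -62], 0, 1]])

```text
t: 19.3
tcp_pos: [0.5546, 0.3721, 0.2865]
tool_rot: [0.976, -0.044, 0.009, 0.212]
force: [-0.7, -0.4, 0.1]
finger_gap: 1.0
```

```bash
python3 st.py; python3 go.py | grep red
```

```text
19.3 [ 0.4919  0.7705  1.3335 -0.3913  1.2731  2.3126] [0.5546 0.3721 0.2865] tz [-0.001 -0.414 -0.91 ] ty [-0.089 -0.907  0.413] tilt 24.48 F [-0.7 -0.4  0.1] gap 1.0
red 0 [-32.2   2.6  75.5] 0.46 2.5 [0.5222 0.3411 0.2178]
red 100 [-32.2   2.6 -24.5] 0.46 2.5 [0.5223 0.3825 0.3088]
```

>>> servo_tool(rows=[[[-32, 2.6, 0], 0.4, 1], [[-32, 2.6, 20], 0.4, 1], [[-32, 2.6, 20], 0.4, 1]])

```text
t: 19.6
tcp_pos: [0.5216, 0.3608, 0.2665]
tool_rot: [0.976, -0.048, 0.007, 0.214]
force: [0.1, 0.6, 0.6]
finger_gap: 1.0
```

```bash
python3 st.py; python3 go.py | grep red
```

```text
19.6 [ 0.5005  0.7606  1.435  -0.4001  1.1987  2.3639] [0.5216 0.3608 0.2665] tz [-0.007 -0.418 -0.909] ty [-0.096 -0.904  0.416] tilt 24.69 F [0.1 0.6 0.6] gap 1.0
red 0 [ 2.  -3.4 52.5] 0.04 2.1 [0.5235 0.3418 0.2174]
red 100 [  2.   -3.4 -47.5] 0.04 2.1 [0.5243 0.3836 0.3083]
```

>>> servo_tool(rows=[[[2, -3, 20], 0, 1], [[2, -3, 40], 0, 1], [[2, -3, 50], 0, 1], [[2, -3, 51], 0, 1], [[2, -3, 51], 0, 1]])

```text
t: 20.1
tcp_pos: [0.5242, 0.3417, 0.2195]
tool_rot: [0.976, -0.048, 0.007, 0.214]
force: [-0.6, 0.2, 0.2]
finger_gap: 1.001
```

>>> servo_tool(rows=[[[0, 0, 0], 0, -0.3], [[0, 0, 0], 0, -0.5], [[0, 0, 0], 0, -0.6], [[0, 0, 0], 0, -0.7], [[0, 0, 0], 0, -1], [[0, 0, 0], 0, -1], [[0, 0, 0], 0, -1], [[0, 0, 0], 0, -1]], force=30)

```text
t: 20.9
tcp_pos: [0.5245, 0.3424, 0.22]
tool_rot: [0.976, -0.048, 0.008, 0.213]
force: [0.2, 5.3, 2.3]
finger_gap: 0.179
```

```bash
python3 st.py; python3 go.py | grep red
```

```text
20.9 [ 0.4733  0.8166  1.477  -0.4255  1.0975  2.3871] [0.5245 0.3424 0.22  ] tz [-0.005 -0.416 -0.91 ] ty [-0.098 -0.905  0.414] tilt 24.56 F [0.2 5.3 2.3] gap 0.179
red 0 [-1.3  0.1  2.6] -0.06 2.2 [0.5231 0.3414 0.2176]
red 100 [ -1.3   0.1 -97.4] -0.06 2.2 [0.5237 0.3829 0.3086]
```

>>> servo_tool(rows=[[[0, 0, -8], 0, -1], [[0, 0, -20], 0, -1], [[0, 0, -40], 0, -1], [[0, 0, -70], 0, -1], [[0, 0, -100], 0, -1], [[0, 0, -130], 0, -1], [[0, 0, -130], 0, -1], [[0, 0, -130], 0, -1]], force=40)

```text
t: 21.7
tcp_pos: [0.5247, 0.3961, 0.338]
tool_rot: [0.976, -0.048, 0.007, 0.213]
force: [-1.5, -1.0, -4.6]
finger_gap: 0.182
```

```bash
python3 st.py; sed -i 's/,47,L/,47 if k==1 else 50,L/' rk.py; python3 rk.py -1 100 0
```

```text
21.7 [ 0.5439  0.6998  1.3234 -0.3684  1.3701  2.3338] [0.5247 0.3961 0.338 ] tz [-0.006 -0.416 -0.909] ty [-0.097 -0.905  0.415] tilt 24.59 F [-1.5 -1.  -4.6] gap 0.182
100.0 [ 43.7 442.2 229. ] -7.95 -1.4 [ 0.5238 -0.1032  0.3147]
0.0 [ 43.7 442.2 329. ] -7.95 -1.4 [ 0.5232 -0.1448  0.2237]
```

>>> servo_tool(rows=[[[44, 442, 229], -4, -1], [[44, 442, 229], -8, -1], [[44, 442, 229], -8, -1], [[44, 442, 229], -8, -1], [[44, 442, 229], -8, -1], [[44, 442, 229], -8, -1], [[44, 442, 229], -8, -1], [[44, 442, 229], -8, -1]])

```text
t: 22.5
tcp_pos: [0.5224, -0.0055, 0.3172]
tool_rot: [0.977, 0.02, -0.01, 0.212]
force: [1.5, 0.7, -3.9]
finger_gap: 0.184
```

>>> servo_tool(rows=[[[0, 80, 38], 0, -1], [[0, 80, 38], 0, -1], [[0, 80, 38], 0, -1], [[0, 80, 38], 0, -1]])

```text
t: 22.9
tcp_pos: [0.5238, -0.0954, 0.3139]
tool_rot: [0.977, 0.019, -0.013, 0.211]
force: [-0.1, 1.0, -4.5]
finger_gap: 0.179
```

```bash
python3 st.py; python3 rk.py -1 60 45 0
```

```text
22.9 [-0.296   0.5481  1.7701 -0.5912  0.8032  1.6492] [ 0.5238 -0.0954  0.3139] tz [-0.018 -0.414 -0.91 ] ty [ 0.042 -0.91   0.413] tilt 24.46 F [-0.1  1.  -4.5] gap 0.179
60.0 [ 3.4  8.4 42.5] 0.04 -2.1 [ 0.5268 -0.1205  0.2785]
45.0 [ 3.4  8.4 57.5] 0.04 -2.1 [ 0.5265 -0.1267  0.2649]
0.0 [  3.4   8.4 102.5] 0.04 -2.1 [ 0.5257 -0.1453  0.2239]
```

>>> servo_tool(rows=[[[3, 8.4, 30], 0, -1], [[3, 8.4, 55], 0, -1], [[3, 8.4, 65], 0, -1], [[3, 8.4, 65], 0, -1], [[3, 8.4, 65], 0, -1]], force=30)

```text
t: 23.4
tcp_pos: [0.5259, -0.1288, 0.2581]
tool_rot: [0.977, 0.019, -0.014, 0.211]
force: [0.3, -0.3, -3.6]
finger_gap: 0.175
```

```bash
python3 st.py; python3 rk.py -1 0
```

```text
23.4 [-0.3558  0.649   1.7879 -0.6741  0.6832  1.7016] [ 0.5259 -0.1288  0.2581] tz [-0.018 -0.413 -0.91 ] ty [ 0.044 -0.91   0.412] tilt 24.45 F [ 0.3 -0.3 -3.6] gap 0.175
0.0 [ 0.5  0.9 37.9] 0.13 -2.1 [ 0.5258 -0.1453  0.224 ]
```

>>> servo_tool(rows=[[[0, 0.9, 4], 0.1, -1], [[0, 0.9, 8], 0.1, -1], [[0, 0.9, 12], 0.1, -1], [[0, 0.9, 12], 0.1, -1]])

```text
t: 23.8
tcp_pos: [0.5256, -0.1347, 0.2473]
tool_rot: [0.977, 0.018, -0.014, 0.211]
force: [0.5, -0.2, -3.8]
finger_gap: 0.181
```

>>> servo_tool(rows=[[[0, 0, 4], 0, -1], [[0, 0, 8], 0, -1], [[0, 0, 11], 0, -1], [[0, 0, 11], 0, -1]])

```text
t: 24.2
tcp_pos: [0.5253, -0.1395, 0.2368]
tool_rot: [0.977, 0.018, -0.014, 0.211]
force: [0.2, -0.3, -4.0]
finger_gap: 0.179
```

```bash
python3 st.py; python3 rk.py -1 0
```

```text
24.2 [-0.3752  0.6881  1.7935 -0.7125  0.6422  1.7336] [ 0.5253 -0.1395  0.2368] tz [-0.02  -0.413 -0.91 ] ty [ 0.042 -0.91   0.412] tilt 24.43 F [ 0.2 -0.3 -4. ] gap 0.179
0.0 [ 1.   0.2 14.1] 0.03 -2.2 [ 0.526  -0.1454  0.224 ]
```

>>> servo_tool(rows=[[[0.5, 0.2, 2], 0, -1], [[0.5, 0.2, 4], 0, -1], [[0.5, 0.2, 6], 0, -1], [[0.5, 0.2, 6], 0, -1]], force=20)

```text
t: 24.6
tcp_pos: [0.5256, -0.1422, 0.2311]
tool_rot: [0.977, 0.018, -0.014, 0.211]
force: [0.9, -0.7, -4.7]
finger_gap: 0.18
```

>>> servo_tool(rows=[[[0, 0, 1], 0, -1], [[0, 0, 2], 0, -1], [[0, 0, 3], 0, -1], [[0, 0, 3], 0, -1]])

```text
t: 25.0
tcp_pos: [0.525, -0.1428, 0.2293]
tool_rot: [0.977, 0.018, -0.015, 0.211]
force: [-2.5, 4.7, 4.6]
finger_gap: 0.179
```

```bash
python3 st.py; python3 rk.py -1 0
```

```text
25.0 [-0.3812  0.7019  1.7951 -0.7276  0.6292  1.7461] [ 0.525  -0.1428  0.2293] tz [-0.021 -0.413 -0.91 ] ty [ 0.042 -0.91   0.412] tilt 24.45 F [-2.5  4.7  4.6] gap 0.179
0.0 [1.4 0.2 5.9] 0.04 -2.3 [ 0.5262 -0.1454  0.224 ]
```

>>> servo_tool(rows=[[[0.5, 0, 1], 0, -1], [[1, 0, 2], 0, -1], [[1.5, 0, 3], 0, -1], [[1.5, 0, 4], 0, -1], [[1.5, 0, 4], 0, -1]])

```text
t: 25.5
tcp_pos: [0.524, -0.1435, 0.2268]
tool_rot: [0.977, 0.018, -0.018, 0.212]
force: [-8.6, 6.4, 13.3]
finger_gap: 0.184
```

```bash
python3 st.py; python3 rk.py -1 0; python3 roll.py red -75 -10
```

```text
25.5 [-0.3823  0.7065  1.796  -0.7321  0.6317  1.7503] [ 0.524  -0.1435  0.2268] tz [-0.028 -0.414 -0.91 ] ty [ 0.043 -0.91   0.413] tilt 24.53 F [-8.6  6.4 13.3] gap 0.184
0.0 [3.8 0.4 3.3] 0.08 -2.7 [ 0.5277 -0.1452  0.2238]
scene near+y 75 top z95 68.0 y [19.1 52.5] x med of top -39.8
scene far-y 11 top z95 67.8 y [-30.8 -23.8] x med of top -40.0
top near+y 37 top z95 65.4 y [30.3 50.1] x med of top -38.8
top far-y 109 top z95 68.3 y [-56.3 -23.8] x med of top -41.8
```

>>> servo_tool(rows=[[[2, 0, 1], 0, -1], [[4, 0, 2], 0, -1], [[5, 0, 3], 0, -1], [[6, 0, 4], 0, -1], [[6, 0, 4], 0, -1]])

```text
t: 26.1
tcp_pos: [0.5256, -0.1434, 0.2257]
tool_rot: [0.977, 0.017, -0.024, 0.213]
force: [-15.4, 12.5, 28.3]
finger_gap: 0.18
```

```bash
python3 st.py; python3 rk.py -1 0; python3 roll.py red -75 -10
```

```text
26.1 [-0.3793  0.7111  1.7885 -0.7285  0.6479  1.7484] [ 0.5256 -0.1434  0.2257] tz [-0.04  -0.417 -0.908] ty [ 0.043 -0.909  0.415] tilt 24.74 F [-15.4  12.5  28.3] gap 0.18
0.0 [4.7 0.5 2.4] 0.12 -3.4 [ 0.5302 -0.1447  0.2235]
scene near+y 77 top z95 67.2 y [17.9 52.5] x med of top -39.7
scene far-y 8 top z95 68.4 y [-28.3 -24.2] x med of top -40.6
top near+y 31 top z95 67.1 y [30.  49.5] x med of top -37.9
top far-y 100 top z95 67.2 y [-56.4 -25.9] x med of top -42.3
```

>>> servo_tool(rows=[[[0, 0, 0], 0, -1], [[0, 0, -2.5], 0, -1], [[0, 0, -2.5], 0, -1], [[3, 0, -2.5], 0, -1], [[3, 0, -2.5], 0, -1], [[3, 0, -2.5], 0, -1]], force=30)

```text
t: 26.8
tcp_pos: [0.529, -0.1425, 0.2273]
tool_rot: [0.977, 0.017, -0.024, 0.213]
force: [-1.1, 0.3, -3.5]
finger_gap: 0.175
```

```bash
python3 st.py; python3 rk.py -1 0; python3 roll.py red -75 -10
```

```text
26.8 [-0.3755  0.7103  1.7798 -0.7192  0.6565  1.7407] [ 0.529  -0.1425  0.2273] tz [-0.04  -0.416 -0.908] ty [ 0.043 -0.909  0.415] tilt 24.73 F [-1.1  0.3 -3.5] gap 0.175
0.0 [1.4 0.5 4.3] 0.12 -3.4 [ 0.5302 -0.1448  0.2235]
scene near+y 83 top z95 68.5 y [22.3 54.9] x med of top -39.9
scene far-y 6 top z95 70.8 y [-25.3 -20.2] x med of top -42.1
top near+y 32 top z95 69.3 y [33.5 52.5] x med of top -37.2
top far-y 107 top z95 69.4 y [-51.6 -21.5] x med of top -42.1
```

>>> servo_tool(rows=[[[0, 0, 1], 0, -1], [[0, 0, 2], 0, -1], [[0, 0, 2.7], 0, -1], [[0, 0, 2.7], 0, -1]], force=20)

```text
t: 27.3
tcp_pos: [0.5284, -0.143, 0.2258]
tool_rot: [0.977, 0.017, -0.024, 0.213]
force: [-1.8, 2.3, 4.3]
finger_gap: 0.182
```

```bash
python3 st.py; python3 rk.py -1 0
```

```text
27.3 [-0.3767  0.7128  1.7816 -0.7237  0.6528  1.7447] [ 0.5284 -0.143   0.2258] tz [-0.04  -0.417 -0.908] ty [ 0.044 -0.909  0.415] tilt 24.74 F [-1.8  2.3  4.3] gap 0.182
0.0 [1.9 0.7 2.7] 0.13 -3.4 [ 0.5302 -0.1447  0.2235]
```

Pad rests on the floor (about 8–9 N up). Release gently and retreat.

>>> servo_tool(rows=[[[0, 0, 0.5], 0, -1], [[0, 0, 0.5], 0, -0.55], [[0, 0, 0.5], 0, -0.45], [[0, 0, 0.5], 0, -0.2], [[0, 0, 0], 0, 0], [[0, 0, 0], 0, 0]])

```text
t: 27.9
tcp_pos: [0.5286, -0.1432, 0.2258]
tool_rot: [0.977, 0.017, -0.024, 0.213]
force: [0.4, 1.2, -0.3]
finger_gap: 0.497
```

>>> servo_tool(rows=[[[0, 0, -5], 0, 0], [[0, 0, -25], 0, 0], [[0, 0, -60], 0, 0.2], [[0, 0, -100], 0, 0.2], [[0, 0, -150], 0, 0.5], [[0, 0, -200], 0, 0.5], [[0, 0, -200], 0, 0.5]])

```text
t: 28.6
tcp_pos: [0.5382, -0.058, 0.4144]
tool_rot: [0.976, 0.017, -0.017, 0.215]
force: [0.9, 0.0, -0.3]
finger_gap: 0.745
```

>>> servo_tool(rows=[[[0, -150, -60], 0, 0.5], [[0, -150, -60], 0, 0.5], [[0, -150, -60], 0, 0.5], [[0, -150, -60], 0, 0.5], [[0, -150, -60], 0, 0.5]])

```text
t: 29.1
tcp_pos: [0.5332, 0.1051, 0.4056]
tool_rot: [0.976, 0.019, -0.017, 0.215]
force: [0.4, -0.3, 0.6]
finger_gap: 0.749
```

```bash
python3 st.py; echo red; python3 roll.py red -75 -10; echo blue; python3 roll.py blue 10 90; cat > chk.py <<'E'
from h import *
B,o=bed(); a=snapshot("scene"); b=snapshot("top")
cv2.imwrite("pics/f1.png",np.hstack([cv2.resize(a["image"][130:240,165:285],(400,367),interpolation=cv2.INTER_CUBIC),cv2.resize(b["image"][140:250,370:490],(400,367),interpolation=cv2.INTER_CUBIC)]))
for n,c in(("scene",a),("top",b)):
    W0=pts(dict(np.load(n+"0.npz")))[...,2]; W1=pts(c)[...,2]; 
    d=np.abs(W1-W0)>.012
    k,l,st,ce=cv2.connectedComponentsWithStats(d.astype(np.uint8))
    print(n,[(ce[i].round().tolist(),int(st[i,4])) for i in range(1,k) if st[i,4]>25])
E
python3 chk.py
```

```text
29.1 [ 0.0846  0.4515  1.6122 -0.466   1.1852  1.8176] [0.5332 0.1051 0.4056] tz [-0.025 -0.42  -0.907] ty [ 0.045 -0.907  0.419] tilt 24.88 F [ 0.4 -0.3  0.6] gap 0.749
red
scene near+y 90 top z95 67.7 y [20.5 54.5] x med of top -43.8
scene far-y 47 top z95 67.5 y [-49.8 -21.9] x med of top -44.6
top near+y 98 top z95 68.3 y [22.  52.1] x med of top -47.2
top far-y 105 top z95 67.6 y [-53.5 -21.8] x med of top -46.2
blue
scene near+y 82 top z95 67.6 y [20.6 54. ] x med of top 43.7
scene far-y 48 top z95 68.2 y [-49.6 -22.2] x med of top 42.7
top near+y 101 top z95 67.9 y [22.1 50.7] x med of top 42.3
top far-y 111 top z95 67.7 y [-53.4 -22.1] x med of top 40.2
scene [([139.0, 13.0], 1240), ([382.0, 52.0], 14222), ([206.0, 168.0], 322), ([239.0, 184.0], 334), ([372.0, 213.0], 541), ([439.0, 225.0], 725)]
top [([186.0, 267.0], 28405), ([436.0, 193.0], 581), ([398.0, 195.0], 603), ([408.0, 370.0], 18475), ([636.0, 352.0], 89)]
```

View pics/f1.png

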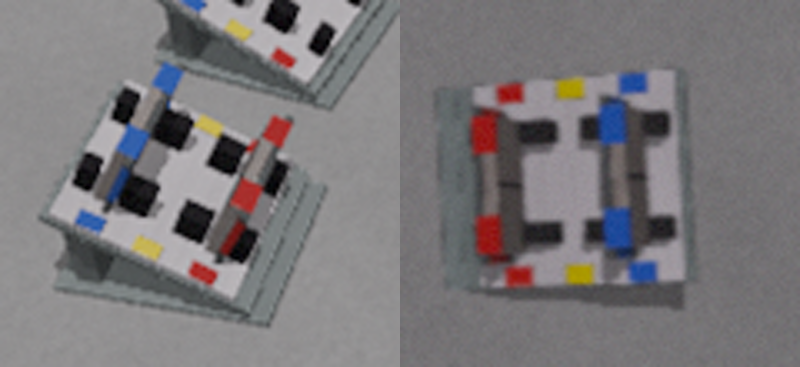

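```bash
python3 -c "
from station import sign_off; print(sign_off())"
```

```text
the job is handed in; nothing more can be done
None
```

Both brake pads are standing in the slots of their own colours, in the rack farthest from the base. The yellow slot is empty, the gripper is open and clear, and the job was handed in at about 29 s.

**How it was done:** The servo interface cannot tilt the tool. I tilted it to about 25° by repeatedly commanding poses just past the arm's outer reach. I then gripped each pad at that angle and lowered it in small steps. Each pad was held slightly rolled, so one end touched down first. I pressed lightly until it lay level on the slot floor, then let go.

**What the last checks showed:**
- **Level:** the two ends of each pad's top edge agree within about 1 mm, and both pads are at the same height.
- **Centring:** each pad is within about 1–2 mm of the slot centre. I shifted the red one about 3 mm before releasing it.
- **Lean:** both pads lean slightly downhill within the slot clearance.
- **Bystanders:** the depth images changed only at the pads, the cradles and the arm. The can, jar and wrench show no change.

**Less certain:**
- **Seating height:** the top edges measured about 67.7 mm above the slot floor. I expected about 66 mm after allowing for lean and camera offset. I put the rest down to measurement noise, and the sharp force rise at touchdown fits a seated pad.
- **Pressing force:** it peaked at about 36 N for blue and 34 N for red, at the moment each pad came level.
- **Joint 3 range:** its readings sat at 0.218 rad during the tilting, just under the stated 0.22 limit. I took this to be a rounded 12.5° stop.

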